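# Free the jammed spacer from the carrier nest

## Task

Hold the blue block and use its thin steel tongue to lever the clear cover of the nest wide open (past upright), then knock the jammed orange spacer sideways with the block, gently, out of its blue clips until it presses in the black rubber buffer. Then stand the block back on the bench, lift the spacer out and lay it gently, upright, in the white tray, leaving the cover open. Do not touch the cover with the fingers, nor the spacer before it has been knocked free, and leave the other things alone.

Things in the scene. Friction and masses are not known exactly. Their poses are not given: they have to be found in the camera images.
- block_mid (a point): Knocking block: blue upright bar 36 x 36 x 100 mm with a white band near its top, loose, 250 g, standing on the bench. Point: its centre, 50 mm above its underside; +z up. A stiff steel tongue, 24 mm wide and 5 mm thick, sticks out 34 mm from the +x face level with the underside (tip 52 mm in +x from the centre, its top face 45 mm below it). Grip it high on either pair of faces.
- nest: Aluminium base plate 180 (x) x 300 (y, -142 to +158) x 12 mm, fixed; origin underneath on the bench, +z up. Grey front sill x -59 to -53, top 66 mm above the bench; grey hinge wall x 67 to 77, top 74 mm; both y -75 to +75. Below y = -75 the plate is bare: the block can be lowered there, behind the spacer, to knock it in the nest's +y.
- cover_lip (a point): Middle of the front lower edge of the closed cover: nest x -65, y 0, 80 mm above the bench; axes as the nest's. (This point is fixed to the nest and does not rise with the cover.) Under the lip is a gap 14 mm high above the front sill; the lip overhangs the sill's face by 6 mm, and the tongue can reach in over the sill.
- cover (a joint): Angle of the clear cover with orange edges: 0 closed, grows as its front rises, up to 1.95 rad. Hinge axis along the nest's y at nest x = +65, 80 mm above the bench. Closed it is level from there to x = -65, y -75 to +75, underside at 80 mm, 6 to 8 mm thick. Stiff hinge (0.2 Nm, with the weight some 3 N at the lip): it stays where left.
- spacer_mid (a point): Spacer: orange bar 36 (x) x 130 (y) x 60 mm (z up), about 220 g, on the nest's plate, axes along the nest's. Point: its centre, 30 mm above its underside. At its foot an 8 mm ear on each long side (52 mm over both), 10 mm high, spacer y 0 to 30, is jammed in a clip. It slides along +y at 8 to 20 N; loose and free to lift once its centre is past nest y = 34 mm (starts near 0).
- buffer (a joint): How far the sprung rubber buffer of the end stop is pressed: 0 free, 0.008 m fully in; 1500 N/m (3 N at 2 mm, 12 N fully in).
- tray: White open tray 210 (x) x 130 (y) x 30 mm high, walls and floor about 4 mm, fixed; origin under its centre on the bench, +z up.
- clips (a point): Point midway between the two blue clips that hold the spacer's ears, at nest x 0, y 17, level with their tops, 30 mm above the bench; axes as the nest's. The clips stand at nest x -34 to -21 and +21 to +45, y 0 to 34, and are open at both y ends. A sprung pad in the +x clip squeezes the ears.
- stop_zone (a point): Point on the nest (x 0, y 110, 36 mm above the bench; axes as the nest's) about which the adjustable yellow end stop may be set. Its black sprung rubber buffer, 30 mm wide and 24 mm high, faces the spacer; the buffer's face stands somewhere between nest y = 105 and 115 mm: feel for it.
- block: The knocking block: axes as block_mid, origin in the middle of the bar's underside.
- spacer: The spacer: axes as spacer_mid, origin in the middle of its underside.
Things that resemble listed ones, but are neither listed nor needed, are in the scene too. Several things look just like the block: the one meant starts farthest to the robot's right.

How it is judged:
On the way, in this order (a step that is already met when the one before it is completed fails the run):
1. The cover is levered open past upright (value of joint cover above 1.6 rad), for 0.2 s.
2. The spacer has been knocked out of its clips by the block and presses the buffer in by 1.5 mm or more (value of joint buffer above 0.0015 m and contact force between block and spacer above 1 N and y of spacer_mid in the frame of nest above 0.034 m), for 0.1 s.
At the end, for the whole second after the job is handed in: The spacer stands upright (within 0.15 rad) on the tray's floor, at rest; the block stands upright (within 0.1 rad) on the bench itself, at rest; the cover is still open (over 1.5 rad) (x of spacer_mid in the frame of tray between -0.045 and 0.045 m and y of spacer_mid in the frame of tray between -0.05 and 0.05 m and z of spacer_mid in the frame of tray between 0.025 and 0.045 m and angle between spacer_mid's own z axis and vertical below 0.15 rad and linear speed of each of spacer, block below 0.02 m/s and angle between block_mid's own z axis and vertical below 0.1 rad and height (world z) of block_mid between 0.045 and 0.055 m and value of joint cover above 1.5 rad); the robot touches nothing.
It fails at once if The fingers touch the cover (over 1 N) (contact force between the fingers and cover above 1 N).
It fails at once if The fingers touch the spacer (over 1 N) while its ears are still in the clips (contact force between the fingers and spacer above 1 N and y of spacer_mid in the frame of nest between -0.03 and 0.034 m and z of spacer_mid in the frame of nest below 0.05 m).
It fails at once if The block is rammed against the spacer (over 45 N) (contact force between block and spacer above 45 N).
It fails at once if The spacer is dropped: it falls freely, released from more than about 10 mm up (contact force between the fingers and spacer below 0.5 N and linear speed of spacer above 0.45 m/s).
It fails at once if A bystander is moved by more than 30 mm (distance of any of spare, wipe_bottle, driver, tape_can, screw_cup from where it was at the start of the episode above 0.03 m).
It also fails if it takes over 72 s, if anything falls off the work surface, if the arm or the gripper's body presses on something with over 40 N, if the wrist force passes 120 N, or if a joint passes its speed limit or range.

## Robot

A 6-joint arm with a two-finger parallel gripper is mounted at the origin on the work surface. World frame = base frame: x ahead of the robot, y to its left, z up, the work surface at z = 0. Lengths are in m, angles in rad, forces in N, time in s.
With the tool pointing down it reaches from about 0.25 to 0.775 m from the base axis. Payload 4 kg.
Tool frame: the origin (TCP) lies at the very end of the fingers, on their centre line; the grasp point (between the pads) lies 19 mm behind it; z points along the fingers, y is the direction in which the jaws open and shut (so a half turn about z gives the same grasp; the last joint's range is limited). The gripper opens to 94 mm and grips with 3 to 60 N. Pads are 16 mm wide; open, the fingers measure 119 mm over their backs; the gripper's body (75 mm by 177 mm) begins 78 mm behind the grasp point.
Start: joints at [-1.418, 0.087, 1.371, -0, 1.684, -0.103], TCP at [0.139, -0.532, 0.206] pointing down, gripper open.
Joint ranges: [-3.1, 3.1], [-0.76, 2.03], [0.27, 2.55], [-1.08, 4.22], [0.17, 2.65], [-2.57, 2.57]. Speed limits (rad/s): [2.79, 2.79, 3.14, 3.14, 3.14, 3.14].

## Interface

Orientations are given as [roll, pitch, yaw] about the fixed x, y, z axes, in that order (R = Rz(yaw) Ry(pitch) Rx(roll)).
In Python, from bench import robot, snapshot, calibration gives the robot as it stands. The module is installed in compiled form; this text tells all that it offers.
- The arm moves only by the tool servo_tool, never from a script. Its argument "series" is text: rows parted by semicolons, each of 5 numbers parted by spaces: the closure, from -1 (fully open) to 1 (shut), then the shift along the tool's x, y, z in cm, then the turn about the tool's z in rad. A call has 1 to 20 rows; each row is the pose to reach, as a shift and turn from the pose commanded when the call began, along the tool's axes at that moment; what a row does not reach only later rows make up. A row lasts 1/12 s, in which the tool goes at most 41.7 mm and 7.16 degrees, less where a joint would pass 70% of its speed; a pose out of reach is approached as far as the arm can. A call with a gripper value outside its range is refused whole. The fingers move at their own pace and stop on an object; the grip force is fixed at half the most. Time passes only in rows, so rows that repeat a pose let the fingers close. It gives the time, the measured TCP pose, the force and the opening at its end, in the units of the state.
- robot.get_obs(): the state, without advancing time (a new reading comes with each control period).
- snapshot(name): name is "scene" or "top" or "wrist"; returns (picture, depth): 384x512x3 uint8, red, green, blue; 384x512 float32, m along the optical axis (not along the pixel's ray), 0 where there is no reading.
- calibration(name): a dict with "fx", "fy", "cx", "cy" (pixels), "rvec" (rotation vector, rad) and "tvec" (3), from world to camera coordinates, as OpenCV has them; the wrist camera has in their place "tool_from_camera" (4x4, takes a point from camera to tool coordinates, whose origin is the TCP and whose axes are the flange's). Camera axes: x right, y down, z forward; pixel columns grow to the right and rows downward; lengths in m; the calibration is good to about 2 mm. A picture is of the moment at which its call begins: read the wrist's pose just before it. calibration takes no time and is no camera call.
- robot.close_job(): hands the job in, once; it reports no verdict.
The state is a dict: "time": time; "joint_positions": joint angles; "qvel": joint speeds; "joint_torque": joint torques, N m; "tool_pos": TCP position; "ee_rot": TCP orientation; "wrist_force": force on the tool from outside, world axes, zero at the start; "wrist_torque": the same for the moment, N m; "width": finger opening in m.
Only numpy, scipy, OpenCV 4.12 (cv2) and the standard library are available. Lean on these libraries where they do the work, as an engineer would, in place of code of your own. Each camera call takes 0.05 s, during which the arm holds its last target. There are 200 camera calls.

## Working session

There is one attempt and no reset: what is moved stays moved. The work goes in short steps, Python scripts to look and compute and a tool call to move; the robot and the scene stay as the last step left them, time stands still between calls to the robot, and variables do not carry over. Pictures are saved under pics/ and viewed, about 8 in all and at most 12, crops included, and the job is handed in when it is done.

Besides the shell and the picture viewer there is one more tool, called after "Request:" by a JSON object that holds its "api" and its "payload". servo_tool: Moves the arm, as the interface text tells. Its arguments: {"type":"object","properties":{"series":{"type":"string"}},"required":["series"]}

```bash
mkdir -p pics
cat > h.py <<'E'
import numpy as np,cv2
from bench import robot,snapshot,calibration
from scipy.spatial.transform import Rotation as R
def world(name,depth,c=None):
    c=c or calibration(name); v,u=np.mgrid[:384,:512]
    P=np.stack([(u-c['cx'])/c['fx']*depth,(v-c['cy'])/c['fy']*depth,depth],-1)
    Rm=cv2.Rodrigues(np.array(c['rvec'],float))[0]
    return (P-np.array(c['tvec']).ravel())@Rm
def save(n,img,s=1.5): cv2.imwrite('pics/'+n,cv2.resize(img[...,::-1],None,fx=s,fy=s,interpolation=cv2.INTER_CUBIC))
E
python3 - <<'E'
from h import *
o=robot.get_obs();print({k:np.round(v,3) for k,v in o.items()})
for n in('top','scene'):
    p,d=snapshot(n);np.savez(n+'.npz',p=p,d=d,w=world(n,d));save(n+'.png',p,1.5)
E
```

```text
{'time': np.float64(0.0), 'joint_positions': array([-1.418,  0.088,  1.372,  0.   ,  1.684, -0.103]), 'qvel': array([-0.001,  0.002, -0.002,  0.001,  0.001,  0.001]), 'joint_torque': array([-0.0000e+00, -3.4018e+01, -3.0243e+01,  7.2000e-02,  3.3000e-02,
       -0.0000e+00]), 'tool_pos': array([ 0.139, -0.532,  0.204]), 'ee_rot': array([-3.139, -0.   ,  0.256]), 'wrist_force': array([-0.445,  0.047, -0.115]), 'wrist_torque': array([ 0.051,  0.007, -0.007]), 'width': np.float64(0.094)}
```

View pics/top.png

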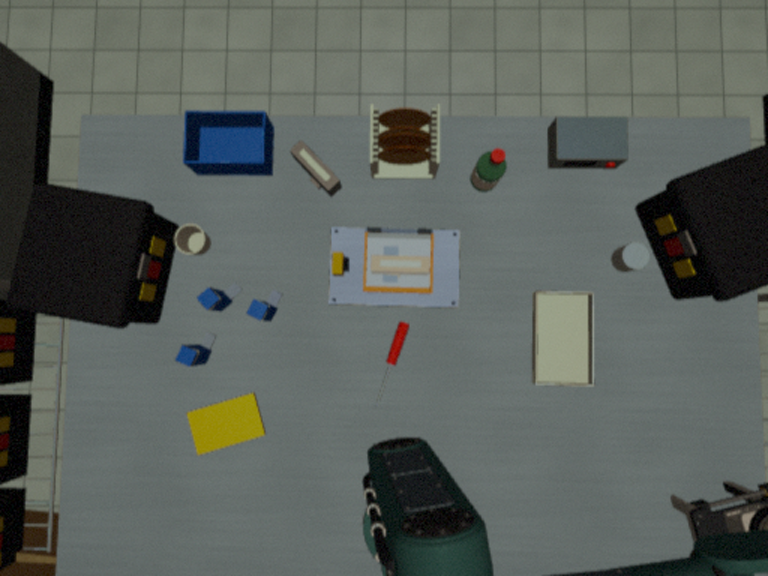

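View pics/scene.png

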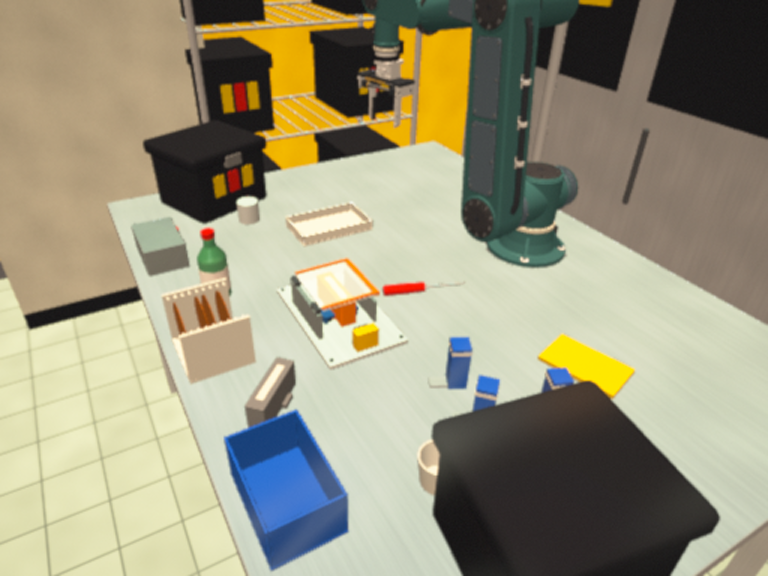

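Top view (768 px wide): three blue bars at (213,298), (262,308) and (192,354). World +y runs left in the image, so (262,308) is farthest to the robot's right. The nest is at (397,265) with the stop on its left (+y), and the tray is at (564,338). I'll measure these and confirm in a crop.

Run:
```python
from h import *
z=np.load('top.npz');p,d,w=z['p'],z['d'],z['w']
print('cam',-cv2.Rodrigues(np.array(calibration('top')['rvec'],float))[0].T@np.array(calibration('top')['tvec']).ravel(),calibration('top')['fx'])
hsv=cv2.cvtColor(p,cv2.COLOR_RGB2HSV)
H=w[...,2]
def blobs(m,name,a=15):
    n,l,s,c=cv2.connectedComponentsWithStats(m.astype(np.uint8))
    for i in range(1,n):
        if s[i,4]<a: continue
        q=w[l==i]; q=q[np.isfinite(q).all(1)]
        r=cv2.minAreaRect((q[:,:2]*1000).astype(np.float32))
        print(name,c[i].round(),s[i,4],'zmed',np.median(q[:,2]).round(3),'rect',np.round(r[0],0),np.round(r[1],0),round(r[2],1))
h,s_,v=hsv[...,0],hsv[...,1],hsv[...,2]
reg=np.zeros(h.shape,bool);reg[140:270,100:420]=1
blobs(reg&(h>100)&(h<125)&(s_>120)&(H>.09)&(H<.12),'bluetop')
blobs(reg&(h>100)&(h<125)&(s_>120),'blue')
blobs(reg&(h>20)&(h<35)&(s_>150),'yellow')
blobs(reg&(h>5)&(h<20)&(s_>100),'orange')
blobs(reg&(H>.02)&(H<.04),'h20-40',40)
blobs(reg&(H>.006)&(H<.018),'plate',300)
for n,(r0,r1,c0,c1) in dict(block=(180,245,110,200),nest=(140,215,210,315),tray=(190,262,345,405)).items():
    save('crop_'+n+'.png',p[r0:r1,c0:c1],6)
a=cv2.resize(p[180:250,110:200],None,fx=6,fy=6,interpolation=cv2.INTER_CUBIC)
b=cv2.resize(p[140:215,210:315],None,fx=5,fy=5,interpolation=cv2.INTER_CUBIC)
c=np.zeros((800,540,3),np.uint8);c[:420,:540]=a;c[425:800,:525]=b
cv2.imwrite('pics/crops.png',c[...,::-1][:,:])
c2=np.zeros((420,1070,3),np.uint8);c2[:420,:540]=a;c2[:375,545:1070]=b
cv2.imwrite('pics/crops2.png',cv2.resize(c2[...,::-1],(800,314)))
```

```text
cam [0.4301664  0.051049   1.21271115] 347.95326875067514
bluetop [139. 199.] 118 zmed 0.1 rect [501. 438.] [34. 35.] 41.4
bluetop [171. 206.] 114 zmed 0.101 rect [478. 332.] [34. 34.] 64.4
bluetop [124. 237.] 123 zmed 0.1 rect [378. 481.] [36. 35.] 66.8
blue [142. 199.] 195 zmed 0.099 rect [474. 272.] [451.  43.] 81.0
blue [174. 207.] 155 zmed 0.099 rect [447. 203.] [303.  36.] 76.9
blue [128. 236.] 205 zmed 0.098 rect [391. 292.] [ 42. 486.] 4.2
yellow [104. 164.] 108 zmed 0.108 rect [512. 308.] [539.  40.] 68.1
yellow [225. 175.] 96 zmed 0.057 rect [583. 164.] [23. 44.] 89.0
yellow [101. 194.] 40 zmed 0.083 rect [463. 313.] [527.  37.] 78.9
yellow [161. 267.] 116 zmed 0.013 rect [331. 240.] [ 34. 425.] 23.0
orange [266. 183.] 268 zmed 0.09 rect [538.  32.] [149. 215.] 89.3
h20-40 [110. 183.] 175 zmed 0.03 rect [561. 562.] [ 14. 236.] 77.9
h20-40 [124. 157.] 56 zmed 0.03 rect [643. 513.] [28. 55.] 65.2
h20-40 [413. 173.] 41 zmed 0.031 rect [ 599. -475.] [57. 23.] 22.2
h20-40 [378. 226.] 338 zmed 0.029 rect [ 424. -345.] [132. 210.] 89.0
h20-40 [265. 228.] 177 zmed 0.024 rect [406.  31.] [ 24. 103.] 72.0
plate [263. 181.] 2287 zmed 0.013 rect [582.  39.] [300. 183.] 88.6
```

View pics/crops2.png

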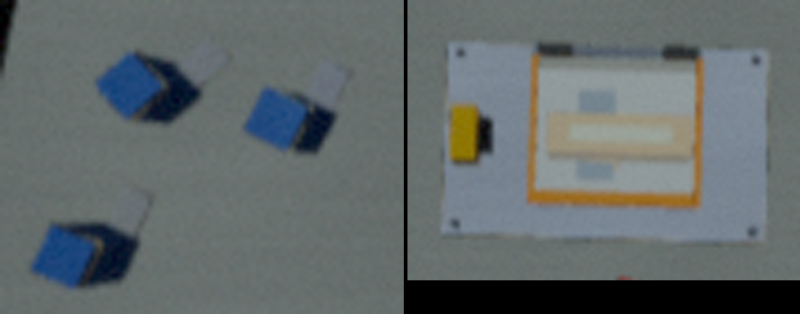

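Crop: the target bar's top is at (275,118) and its tongue points up-right at (325,85), i.e. block yaw ≈ -25.6°. It is the rightmost of the three look-alikes. Nest yaw is about -1.4°. I'll move above the block now.

Request:
{"api": "servo_tool", "payload": {"series": "-1 54.7 -75 0 -0.868;-1 54.7 -75 0 -0.868;-1 54.7 -75 0 -0.868;-1 54.7 -75 0 -0.868;-1 54.7 -75 0 -0.868;-1 54.7 -75 0 -0.868;-1 54.7 -75 0 -0.868;-1 54.7 -75 0 -0.868;-1 54.7 -75 0 -0.868;-1 54.7 -75 0 -0.868;-1 54.7 -75 0 -0.868;-1 54.7 -75 0 -0.868;-1 54.7 -75 0 -0.868;-1 54.7 -75 0 -0.868;-1 54.7 -75 0 -0.868;-1 54.7 -75 0 -0.868;-1 54.7 -75 0 -0.868;-1 54.7 -75 0 -0.868;-1 54.7 -75 0 -0.868;-1 54.7 -75 0 -0.868"}}

```text
time: 1.77
tool_pos: [0.4438, 0.2457, 0.2048]
ee_rot: [-3.141, 0.001, 1.125]
wrist_force: [1.5, -0.7, 0.1]
width: 0.0941
```

Request:
{"api": "servo_tool", "payload": {"series": "-1 7.5 -0.6 0 0;-1 7.5 -0.6 0 0;-1 7.5 -0.6 0 0;-1 7.5 -0.6 0 0"}}

```text
time: 2.1
tool_pos: [0.4704, 0.3146, 0.2036]
ee_rot: [-3.14, 0.003, 1.126]
wrist_force: [0.2, -1.4, -0.4]
width: 0.0941
```

```bash
cat >> h.py <<'E'
def wristworld():
    o=robot.get_obs(); p,d=snapshot('wrist'); c=calibration('wrist')
    v,u=np.mgrid[:384,:512]
    P=np.stack([(u-c['cx'])/c['fx']*d,(v-c['cy'])/c['fy']*d,d],-1)
    T=np.array(c['tool_from_camera']); P=P@T[:3,:3].T+T[:3,3]
    return p,d,P@R.from_euler('xyz',o['ee_rot']).as_matrix().T+o['tool_pos'],o
def go(x,y,z,yaw=None):
    o=robot.get_obs(); M=R.from_euler('xyz',o['ee_rot']).as_matrix()
    s=M.T@(np.array([x,y,z])-o['tool_pos'])*100
    t=0 if yaw is None else -(yaw-o['ee_rot'][2])
    print('now',o['tool_pos'].round(4),o['ee_rot'].round(3),'t',round(o['time'],2),'-> cm',s.round(2),'turn',round(t,3))
E
python3 - <<'E'
from h import *
p,d,w,o=wristworld();np.savez('w1.npz',p=p,d=d,w=w)
hsv=cv2.cvtColor(p,cv2.COLOR_RGB2HSV);H=w[...,2]
print(o['tool_pos'],o['ee_rot'])
for lo,hi in((.095,.106),(.002,.009)):
    m=(d>0)&(H>lo)&(H<hi)
    n,l,s,c=cv2.connectedComponentsWithStats(m.astype(np.uint8))
    for i in range(1,n):
        if s[i,4]>150 :
            q=w[l==i];r=cv2.minAreaRect((q[:,:2]*1000).astype(np.float32));print(lo,c[i].round(),s[i,4],np.round(r[0],1),np.round(r[1],1),round(r[2],1),np.median(q[:,2]))
save('w1.png',p,1.2)
go(.478,.332,.078,1.124)
E
```

```text
[0.47044757 0.31462547 0.20357158] [-3.1398005   0.00328215  1.12619976]
0.095 [221.  39.] 2146 [499.7 441.5] [36.3 36.2] 43.5 0.09994530245148597
0.095 [64. 58.] 2130 [377.  483.9] [36.3 37.1] 66.6 0.09982929637458138
0.095 [251. 168.] 1606 [476.8 334.5] [36.1 35.4] 63.6 0.09992098119337237
0.002 [142.  71.] 795 [407.6 469.1] [35.2 36.1] 63.9 0.004960822897996181
0.002 [259.  70.] 728 [523.1 415.7] [25.6 34.1] 43.8 0.004953121843417382
0.002 [ 54. 156.] 458 [267.6 429.1] [ 41.5 163.3] 1.9 0.0056677616491066785
0.002 [284. 155.] 510 [509.5 318.5] [23.7 32. ] 64.3 0.005043547674216525
0.002 [409. 211.] 235 [619.4 189.7] [  2.  110.4] 89.2 0.005802079500387053
now [0.4704 0.3135 0.2043] [-3.140e+00  3.000e-03  1.125e+00] t 2.15 -> cm [ 2.03 -0.1  12.62] turn 0.001
```

View pics/w1.png

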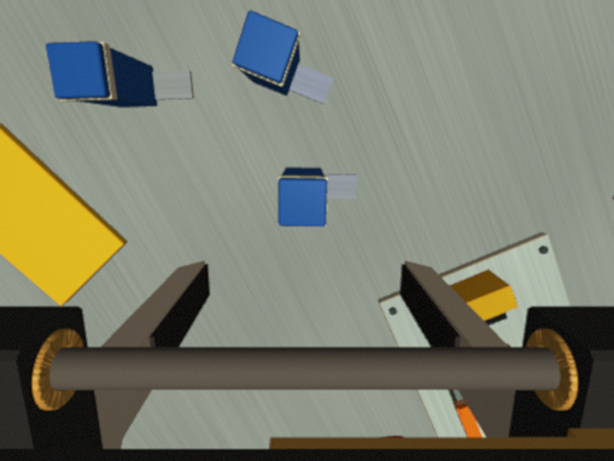

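The wrist view shows the target bar at (302,202) with its tongue to the right, aligned with the jaws. Refined centre is (0.477, 0.3345), yaw -0.455. Descending to grasp.

Request:
{"api": "servo_tool", "payload": {"series": "-1 2.2 -0.3 3 0.01;-1 2.2 -0.3 7 0.01;-1 2.2 -0.3 10.5 0.01;-1 2.2 -0.3 13.4 0.01;-1 2.2 -0.3 13.4 0.01;1 2.2 -0.3 13.4 0.01;1 2.2 -0.3 13.4 0.01;1 2.2 -0.3 13.4 0.01;1 2.2 -0.3 13.4 0.01;1 2.2 -0.3 13.4 0.01;1 2.2 -0.3 13.4 0.01;1 2.2 -0.3 13.4 0.01"}}

```text
time: 3.15
tool_pos: [0.478, 0.3351, 0.0722]
ee_rot: [3.141, -0.001, 1.114]
wrist_force: [0.7, 0.1, 0.5]
width: 0.051
```

Request:
{"api": "servo_tool", "payload": {"series": "1 0 0 0 0;1 0 0 0 0;1 0 0 0 0;1 0 0 0 0;1 0 0 -3 0;1 0 0 -7 0;1 0 0 -10 0;1 -4 1 -10 -0.1;1 -8 2 -10 -0.2;1 -12 3 -10 -0.3;1 -16 4 -10 -0.43;1 -20 5 -10 -0.43;1 -24 6 -10 -0.43;1 -27 7 -10 -0.43;1 -29 7.8 -10 -0.43;1 -29 7.8 -10 -0.43;1 -29 7.8 -10 -0.43"}}

```text
time: 4.57
tool_pos: [0.4193, 0.0396, 0.1709]
ee_rot: [-3.141, -0.001, 1.541]
wrist_force: [-1.1, -0.0, -2.6]
width: 0.0359
```

Run:
```python
from h import *
p,d,w,o=wristworld();np.savez('w2.npz',p=p,d=d,w=w);H=w[...,2]
print(o['tool_pos'],o['ee_rot'],o['width'],o['wrist_force'])
for n,lo,hi in(('plate',.010,.014),('cover',.084,.092),('sill',.064,.068),('tongue/bottom',.09,.112),('stop',.045,.06)):
    m=(d>0)&(H>lo)&(H<hi)
    nn,l,s,c=cv2.connectedComponentsWithStats(m.astype(np.uint8))
    for i in range(1,nn):
        if s[i,4]>150 :
            q=w[l==i];r=cv2.minAreaRect((q[:,:2]*1000).astype(np.float32));print(n,c[i].round(),s[i,4],np.round(r[0],1),np.round(r[1],1),round(r[2],1),np.median(q[:,2]))
save('w2.png',p,1.2)
```

```text
[0.41926519 0.03955176 0.17090287] [-3.14066577e+00 -5.93400817e-04  1.54097945e+00] 0.035909191436350116 [-1.0568692  -0.00333568 -2.60191508]
plate [394.  99.] 16879 [582.3  65.2] [250.2 180.1] 88.7 0.012042863582388763
plate [459. 285.] 159 [651.6 -92.3] [ 7.7 34.7] 88.6 0.012116836525420727
cover [444. 192.] 22729 [583.1  32.2] [150.7 132.9] 89.1 0.08659132426376276
tongue/bottom [444. 113.] 810 [571.2 104.8] [  6.  101.4] 89.1 0.09070972575752997
tongue/bottom [301. 200.] 1132 [454.3  40.1] [24.9 32.7] 88.5 0.10450156245438152
tongue/bottom [475. 279.] 294 [611.7 -39.3] [ 6.7 66.2] 88.4 0.09057815909582806
stop [443.  40.] 2627 [584.2 162.5] [36.  51.2] 89.4 0.05647624041016752
stop [365. 180.] 811 [523.3  38.3] [140.7   1.7] 88.8 0.052788959270782254
```

View pics/w2.png

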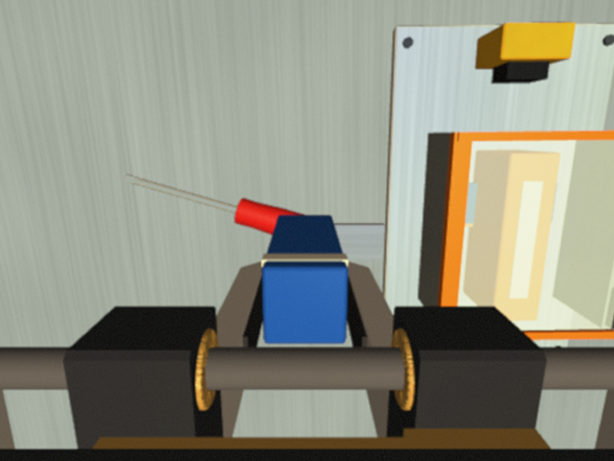

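The block is held (bar at (305,300), tongue at (360,240)). Nest origin is about (0.5825, 0.032), yaw -0.022. Next I'll insert the tongue under the lip and start lifting.

Request:
{"api": "servo_tool", "payload": {"series": "1 0 0 1.5 0;1 0 0 2.9 0;1 0 0 2.9 0;1 0 2 2.9 0;1 0 4 2.9 0;1 0 6 2.9 0;1 0 7.3 2.9 0;1 0 7.3 2.9 0;1 0 7.3 2.9 0;1 0 7.3 2 0;1 0 7.4 1.2 0;1 0 7.5 0.4 0;1 0 7.6 -0.2 0;1 0 7.6 -0.2 0;1 0 7.6 -0.2 0"}}

```text
time: 5.87
tool_pos: [0.4967, 0.0379, 0.1749]
ee_rot: [3.138, 0.001, 1.544]
wrist_force: [-0.3, 0.7, -1.7]
width: 0.0356
```

```bash
cat > lid.py <<'E'
from h import *
import sys
p,d=snapshot('scene'); w=world('scene',d)
hsv=cv2.cvtColor(p,cv2.COLOR_RGB2HSV);h,s,_=[hsv[...,i] for i in range(3)]
a=-0.022;N=(w-[.5825,.032,0])@np.array([[np.cos(a),-np.sin(a),0],[np.sin(a),np.cos(a),0],[0,0,1]])
m=(d>0)&(h>4)&(h<20)&(s>150)&(abs(N[...,1])<.09)&(N[...,2]>.078)&(abs(N[...,0])<.16)
q=N[m]; print(len(q)); th=np.arctan2(q[:,2]-.083,.065-q[:,0]);r=np.hypot(q[:,2]-.083,.065-q[:,0]);print('lid angle',np.median(th[r>.06]),'rmax',np.percentile(r,98))
ys,xs=np.where(m);save(sys.argv[1],p[100:300,130:380],3)
o=robot.get_obs();print(o['tool_pos'].round(4),o['ee_rot'].round(3),o['wrist_force'].round(1),o['wrist_torque'].round(2),o['time'],o['width'])
E
python3 lid.py s1.png
```

```text
263
lid angle 0.3497707141886916 rmax 0.27764935093739923
[0.4966 0.0379 0.1746] [3.138e+00 1.000e-03 1.544e+00] [ 0.2  0.7 -2.2] [-0.04 -0.14 -0.03] 5.9167 0.035813592042156395
```

View pics/s1.png

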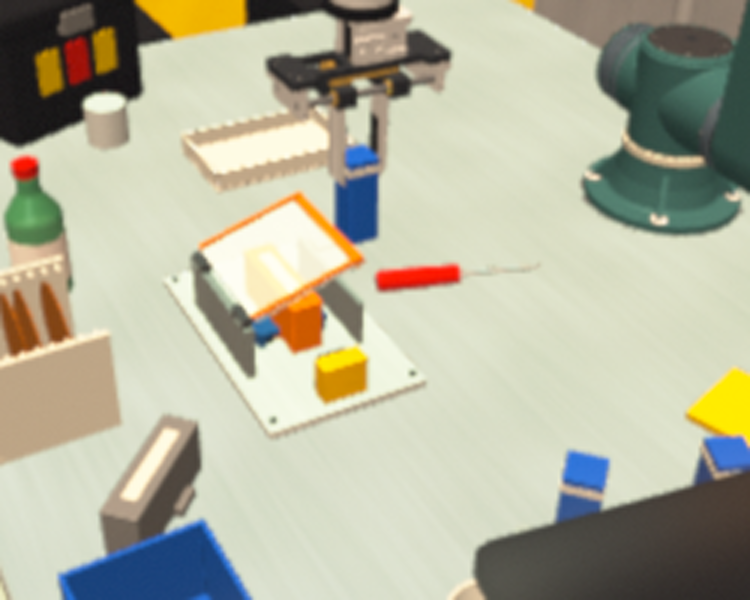

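Lid lifted to about 0.3 rad and the block is still upright: tongue under the lip near (340,255). Following the arc.

Request:
{"api": "servo_tool", "payload": {"series": "1 0 0.3 -1 0;1 0 0.9 -2.1 0;1 0 1.5 -3.1 0;1 0 2.3 -4.1 0;1 0 3.2 -5 0;1 0 4.2 -5.7 0;1 0 5.2 -6.3 0;1 0 6.3 -6.8 0;1 0 7.5 -7.2 0;1 0 8.8 -7.4 0;1 0 10 -7.4 0;1 0 11.2 -7.3 0;1 0 12.2 -7.2 0;1 0 13 -7 0;1 0 13 -7 0;1 0 13 -7 0;1 0 13 -7 0"}}

```text
time: 7.33
tool_pos: [0.6258, 0.0345, 0.2438]
ee_rot: [3.141, 0.0, 1.544]
wrist_force: [0.4, -0.3, -3.0]
width: 0.036
```

```bash
python3 lid.py s2.png
```

```text
214
lid angle 1.9328641822812327 rmax 0.37518855926058686
[0.6256 0.0346 0.244 ] [3.141 0.    1.544] [-0.2  0.1 -1.7] [-0.03 -0.09  0.06] 7.3833 0.036022969744478
```

View pics/s2.png

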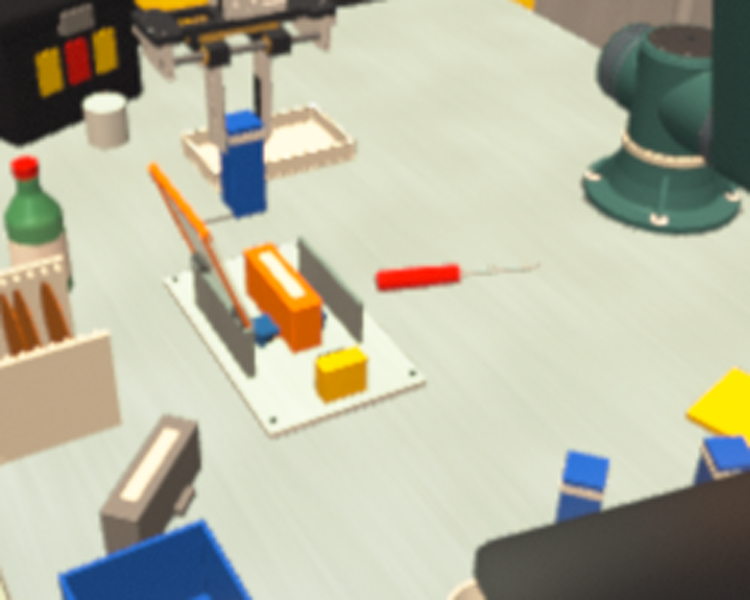

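The lid stands open at about 1.93 rad, free of the tongue tip (210,218); the spacer is at (283,300) and the stop at (340,375). Next: retract, turn the tongue towards -y, and lower behind the spacer.

Request:
{"api": "servo_tool", "payload": {"series": "1 0 -2 0 0;1 -1 -4.3 0 0.1;1 -3 -4.3 0 0.22;1 -5 -4.3 0 0.34;1 -7 -4.3 0 0.46;1 -9 -4.3 0 0.58;1 -10.4 -4.3 0 0.7;1 -10.4 -4.3 0 0.82;1 -10.4 -4.3 0 0.94;1 -10.4 -4.3 0 1.06;1 -10.4 -4.3 0 1.18;1 -10.4 -4.3 0 1.3;1 -10.4 -4.3 0 1.42;1 -10.4 -4.3 0 1.52;1 -10.4 -4.3 2 1.566;1 -10.4 -4.3 4 1.566;1 -10.4 -4.3 6 1.566;1 -10.4 -4.3 8 1.566;1 -10.4 -4.3 8 1.566;1 -10.4 -4.3 8 1.566"}}

```text
time: 9.05
tool_pos: [0.5789, -0.068, 0.1628]
ee_rot: [-3.141, 0.002, -0.022]
wrist_force: [-0.1, -0.3, -1.2]
width: 0.0356
```

Run:
```python
from h import *
p,d,w,o=wristworld();np.savez('w3.npz',p=p,d=d,w=w)
print(o['tool_pos'],o['ee_rot'],o['width'],o['time'])
a=-0.022;N=(w-[.5825,.032,0])@np.array([[np.cos(a),-np.sin(a),0],[np.sin(a),np.cos(a),0],[0,0,1]])
for n,m in(('spacer',(d>0)&(N[...,2]>.066)&(N[...,2]<.076)&(abs(N[...,0])<.04)&(N[...,1]>-.08)),):
    q=N[m]*1000;r=cv2.minAreaRect(q[:,:2].astype(np.float32));print(n,len(q),r)
p,d=snapshot('top');w=world('top',d);N=(w-[.5825,.032,0])@np.array([[np.cos(a),-np.sin(a),0],[np.sin(a),np.cos(a),0],[0,0,1]])
hsv=cv2.cvtColor(p,cv2.COLOR_RGB2HSV);h,s=hsv[...,0],hsv[...,1]
m=(d>0)&(abs(N[...,0])<.04)&(N[...,1]>-.09)&(N[...,1]<.09)&(N[...,2]>.055)&(N[...,2]<.08)
q=N[m]*1000;r=cv2.minAreaRect(q[:,:2].astype(np.float32));print('top',len(q),r)
```

```text
[ 0.57889804 -0.06799624  0.16279781] [-3.14135988e+00  2.14583441e-03 -2.22442619e-02] 0.03559151335572588 9.05
spacer 6158 ((0.002471923828125, -3.9760360717773438), (35.93775939941406, 130.36643981933594), 0.11753307282924652)
top 310 ((0.5682964324951172, 1.4095191955566406), (116.16839599609375, 35.95403289794922), 89.59866333007812)
```

Spacer centre is at nest (0, -4), so its rear end is at -69 and the block face at -82. Lowering, then pushing slowly.

Request:
{"api": "servo_tool", "payload": {"series": "1 0.1 0 2.5 0;1 0.1 0 5 0;1 0.1 0 7 0;1 0.1 0 7.6 0;1 0.1 0 7.6 0;1 0.1 -0.7 7.6 0;1 0.1 -1 7.6 0;1 0.1 -1.3 7.6 0;1 0.1 -1.6 7.6 0;1 0.1 -1.9 7.6 0;1 0.1 -2.2 7.6 0;1 0.1 -2.5 7.6 0;1 0.1 -2.8 7.6 0"}}

```text
time: 10.23
tool_pos: [0.5831, -0.0485, 0.0917]
ee_rot: [3.124, -0.006, -0.024]
wrist_force: [-2.6, -18.3, 4.1]
width: 0.0359
```

Request:
{"api": "servo_tool", "payload": {"series": "1 0 -0.3 0 0;1 0 -0.6 0 0;1 0 -0.9 0 0;1 0 -1.2 0 0;1 0 -1.5 0 0;1 0 -1.8 0 0;1 0 -2.1 0 0;1 0 -2.4 0 0;1 0 -2.7 0 0;1 0 -2.9 0 0;1 0 -3.1 0 0;1 0 -3.2 0 0;1 0 -3.2 0 0"}}

```text
time: 11.32
tool_pos: [0.5825, -0.0076, 0.088]
ee_rot: [-3.142, -0.001, -0.021]
wrist_force: [0.6, -1.6, -2.0]
width: 0.0359
```

Request:
{"api": "servo_tool", "payload": {"series": "1 0 -0.1 0 0;1 0 -0.2 0 0;1 0 -0.3 0 0;1 0 -0.3 0 0;1 0 -0.3 0 0"}}

```text
time: 11.73
tool_pos: [0.5821, -0.0048, 0.0872]
ee_rot: [-3.141, 0.0, -0.022]
wrist_force: [-0.0, -0.6, -1.7]
width: 0.0356
```

Request:
{"api": "servo_tool", "payload": {"series": "1 0 -0.1 0 0;1 0 -0.2 0 0;1 0 -0.3 0 0;1 0 -0.3 0 0;1 0 -0.3 0 0"}}

```text
time: 12.15
tool_pos: [0.5822, -0.0027, 0.0873]
ee_rot: [3.14, 0.0, -0.022]
wrist_force: [0.3, -4.2, -1.8]
width: 0.0356
```

Request:
{"api": "servo_tool", "payload": {"series": "1 0 -0.1 0 0;1 0 -0.2 0 0;1 0 -0.3 0 0;1 0 -0.3 0 0;1 0 -0.3 0 0;1 0 -0.3 0 0"}}

```text
time: 12.65
tool_pos: [0.5823, -0.0004, 0.0875]
ee_rot: [3.139, 0.0, -0.023]
wrist_force: [-0.4, -6.3, -2.0]
width: 0.036
```

Request:
{"api": "servo_tool", "payload": {"series": "1 0 -0.15 0 0;1 0 -0.3 0 0;1 0 -0.3 0 0;1 0 -0.3 0 0;1 0 -0.3 0 0"}}

```text
time: 13.07
tool_pos: [0.5824, 0.0014, 0.0876]
ee_rot: [3.137, -0.0, -0.023]
wrist_force: [-0.3, -8.1, -1.9]
width: 0.0357
```

Run:
```python
from h import *
p,d,w,o=wristworld()
print(o['tool_pos'],o['ee_rot'],o['wrist_force'],o['time'])
a=-0.022;N=(w-[.5825,.032,0])@np.array([[np.cos(a),-np.sin(a),0],[np.sin(a),np.cos(a),0],[0,0,1]])
m=(d>0)&(N[...,2]>.066)&(N[...,2]<.076)&(abs(N[...,0])<.04)&(N[...,1]>-.08)
q=N[m]*1000;print(len(q),np.percentile(q[:,1],[1,99]),np.percentile(q[:,0],[1,99]))
```

```text
[0.58244034 0.0013869  0.08763663] [ 3.13683258e+00 -3.54225842e-05 -2.29465578e-02] [-0.33364463 -8.07106366 -1.88724434] 13.0667
10247 [-32.32383253 116.45836951] [-17.74011651  17.3966582 ]
```

About 8 N on the buffer, with the spacer front at about nest y 116. Backing off and standing the block on the bench at (0.42, -0.12).

Request:
{"api": "servo_tool", "payload": {"series": "1 0 1.5 0 0;1 0 4 0 0;1 0 5 -3 0;1 0 6 -6.5 0;1 0 7 -10 0;1 -3 8 -10 0;1 -6 9 -10 0;1 -9 10 -10 0;1 -12 11 -10 0;1 -15 12 -10 0;1 -16.2 12.1 -8 0;1 -16.2 12.1 -5 0;1 -16.2 12.1 -2 0;1 -16.2 12.1 0 0;1 -16.2 12.1 1 0;1 -16.2 12.1 1 0;1 -16.2 12.1 1 0;1 -16.2 12.1 1 0"}}

```text
time: 14.62
tool_pos: [0.4193, -0.1137, 0.0793]
ee_rot: [3.141, -0.003, -0.022]
wrist_force: [0.3, 0.5, -1.8]
width: 0.0353
```

Run:
```python
from h import *
p,d,w,o=wristworld()
print(o['tool_pos'],o['ee_rot'],o['wrist_force'],o['width'])
q=w[(d>0)&(abs(w[...,0]-.42)<.04)&(abs(w[...,1]+.12)<.1)];z=q[:,2]
s=q[(z>.003)&(z<.05)];print('low pts',len(s),s.mean(0) if len(s) else '')
t=q[(z>.09)&(z<.13)&(abs(q[:,1]+.12)<.017)];print('top',len(t),np.median(t,0),np.linalg.lstsq(np.c_[t[:,:2]-t[:,:2].mean(0),np.ones(len(t))],t[:,2],rcond=None)[0])
save('w4.png',p,1.2)
p,d=snapshot('scene');save('s4.png',p[90:270,130:400],2.8)
```

```text
[ 0.41930095 -0.11367837  0.07928562] [ 3.1410718  -0.0033702  -0.02187378] [ 0.29258145  0.53428463 -1.8156365 ] 0.03527634484287812
low pts 1809 [ 0.42746553 -0.13589855  0.0196829 ]
top 4664 [ 0.42364856 -0.11870857  0.10783043] [-0.11514747 -0.18161701  0.10782016]
```

View pics/s4.png

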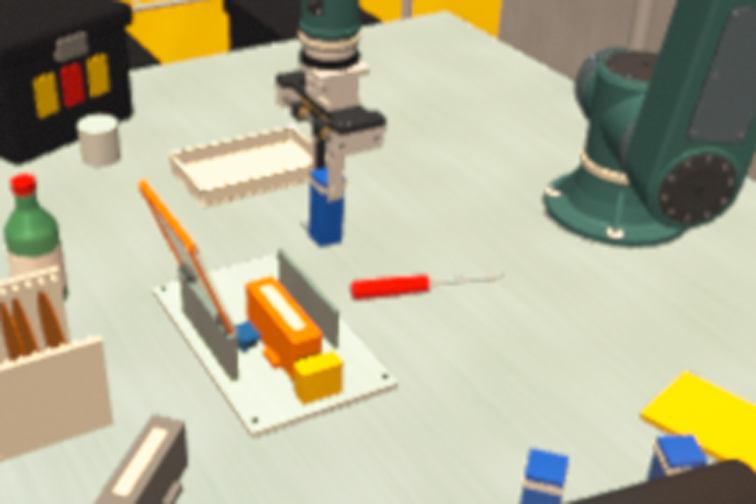

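The spacer sits clear of its clips against the stop at (285,325); the lid is still open and the block hangs just above the bench. Lowering the last few mm and letting go.

Request:
{"api": "servo_tool", "payload": {"series": "1 0 0 0.4 0;1 0 0 0.6 0;1 0 0 0.7 0;1 0 0 0.7 0;0.2 0 0 0.7 0;0.1 0 0 0.7 0;0 0 0 0.7 0;-0.2 0 0 0.7 0;-0.2 0 0 0.7 0;-0.2 0 0 0.7 0;-0.2 0 0 -3 0;-0.2 0 0 -7 0;-0.2 0 0 -9 0;-0.2 0 0 -9 0"}}

```text
time: 15.88
tool_pos: [0.4209, -0.1148, 0.1735]
ee_rot: [3.137, -0.011, -0.022]
wrist_force: [0.5, -0.8, 0.0]
width: 0.0563
```

Run:
```python
from h import *
p,d,w,o=wristworld()
print(o['time'],o['width'],o['wrist_force'])
q=w[(d>0)&(w[...,2]>.094)&(w[...,2]<.106)&(abs(w[...,0]-.42)<.04)&(abs(w[...,1]+.117)<.05)]
print('block top',len(q),cv2.minAreaRect((q[:,:2]*1000).astype(np.float32)),np.percentile(q[:,2],[2,50,98]))
p,d=snapshot('top');w=world('top',d);a=-.022
N=(w-[.5825,.032,0])@np.array([[np.cos(a),-np.sin(a),0],[np.sin(a),np.cos(a),0],[0,0,1]])
hsv=cv2.cvtColor(p,cv2.COLOR_RGB2HSV)
m=(d>0)&(abs(N[...,0])<.045)&(N[...,1]>-.08)&(N[...,1]<.14)&(N[...,2]>.063)&(N[...,2]<.082)
q=N[m]*1000;print('spacer nest',len(q),cv2.minAreaRect(q[:,:2].astype(np.float32)))
# tray
reg=(d>0)&(abs(w[...,0]-.424)<.13)&(abs(w[...,1]+.345)<.09)
q=w[reg&(w[...,2]>.022)&(w[...,2]<.04)]*1000;print('tray',len(q),cv2.minAreaRect(q[:,:2].astype(np.float32)))
a=(.5825,.032)
go(.582,.078,.17,1.549)
```

```text
15.8833 0.05626096611078318 [ 0.45371397 -0.77970098  0.00978002]
block top 1898 ((420.189697265625, -112.23260498046875), (36.10305404663086, 35.87091064453125), 89.00920104980469) [0.09772512 0.09994478 0.10130716]
spacer nest 432 ((0.6431713104248047, 61.028228759765625), (36.404991149902344, 156.41661071777344), 0.5017898082733154)
tray 239 ((423.37078857421875, -344.49224853515625), (130.7863311767578, 209.08934020996094), 89.74402618408203)
now [ 0.4182 -0.1137  0.1681] [ 3.141e+00 -2.000e-03 -2.200e-02] t 15.98 -> cm [ 15.95 -19.53  -0.18] turn -1.571
```

Block stands upright (top at 0.0999). The spacer's rear is at nest y -17, so its centre is at about 48. Moving above it.

Request:
{"api": "servo_tool", "payload": {"series": "-0.2 1.5 -2 0 -0.12;-0.2 3 -4 0 -0.24;-0.2 4.5 -6 0 -0.36;-0.2 6 -8 0 -0.48;-0.2 8 -10 0 -0.6;-0.2 10 -12 0 -0.72;-0.2 12 -14 0 -0.84;-0.2 13.5 -16 0 -0.96;-0.2 15 -18 0 -1.08;-0.2 15.7 -19.6 0 -1.2;-0.2 15.7 -19.6 0 -1.32;-0.2 15.7 -19.6 0 -1.44;-0.2 15.7 -19.6 0 -1.571;-0.2 15.7 -19.6 0 -1.571;-0.2 15.7 -19.6 0 -1.571"}}

```text
time: 17.23
tool_pos: [0.5781, 0.0789, 0.1651]
ee_rot: [-3.138, 0.0, 1.546]
wrist_force: [0.4, 0.1, 0.2]
width: 0.0562
```

Run:
```python
from h import *
p,d,w,o=wristworld();a=-.022
print(o['time'],o['width'])
N=(w-[.5825,.032,0])@np.array([[np.cos(a),-np.sin(a),0],[np.sin(a),np.cos(a),0],[0,0,1]])
hsv=cv2.cvtColor(p,cv2.COLOR_RGB2HSV);h,s=hsv[...,0],hsv[...,1]
m=(d>0)&(abs(N[...,0])<.045)&(N[...,1]>-.08)&(N[...,1]<.16)&(N[...,2]>.066)&(N[...,2]<.078)
q=N[m]*1000;print('spacer',len(q),cv2.minAreaRect(q[:,:2].astype(np.float32)),np.median(q[:,2]))
m=(d>0)&(N[...,0]>.06)&(N[...,0]<.2)&(N[...,2]>.12)&(abs(N[...,1])<.08)
q=N[m];
if len(q):print('lid',len(q),np.median(np.arctan2(q[:,2]-.08,.065-q[:,0])))
save('w5.png',p,1.2)
go(.5795,.079,.048,1.549)
```

```text
17.2333 0.0562132896681064
spacer 5944 ((-0.9097900390625, 47.499107360839844), (36.0882453918457, 129.57615661621094), 0.19743365049362183) 72.15638416481607
lid 10997 1.8995627044301093
now [0.5783 0.0788 0.1656] [-3.138  0.     1.546] t 17.28 -> cm [ 0.02  0.16 11.76] turn -0.003
```

View pics/w5.png

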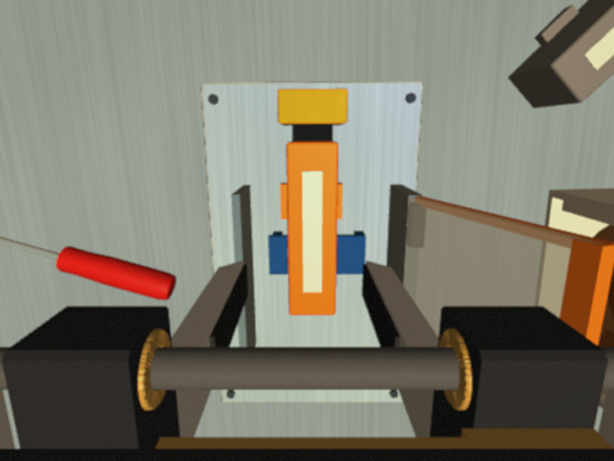

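Spacer at (312,230), free of the blue clips, centre nest (-1, 47.5); lid at 1.90 rad. The tool is 4 mm towards the sill side, which keeps the body clear of the lid. Descending and closing.

Request:
{"api": "servo_tool", "payload": {"series": "-0.2 0 0 3 0;-0.2 0 0 6.5 0;-0.2 0 0 9.5 0;-0.2 0 0 11.7 0;-0.2 0 0 11.7 0;0 0 0 11.7 0;0.2 0 0 11.7 0;1 0 0 11.7 0;1 0 0 11.7 0;1 0 0 11.7 0;1 0 0 11.7 0;1 0 0 11.7 0;1 0 0 11.7 0"}}

```text
time: 18.37
tool_pos: [0.5813, 0.0789, 0.0532]
ee_rot: [3.136, -0.0, 1.549]
wrist_force: [1.8, -0.5, 5.6]
width: 0.0356
```

Request:
{"api": "servo_tool", "payload": {"series": "1 0 0 0 0;1 -0.2 0 -1.5 0;1 -0.3 0 -4 0;1 -0.3 0 -7 0;1 -0.3 0 -10.5 0;1 -0.3 0 -13.7 0;1 -3.5 -1 -13.7 0.12;1 -7 -2.2 -13.7 0.24;1 -10.5 -3.5 -13.7 0.36;1 -14 -4.7 -13.7 0.48;1 -17.5 -6 -13.7 0.6;1 -21 -7.2 -13.7 0.72;1 -24.5 -8.5 -13.7 0.84;1 -28 -9.7 -13.7 0.96;1 -31.5 -11 -13.7 1.08;1 -35 -12.2 -13.7 1.2;1 -38.5 -13.5 -13.7 1.32;1 -41.5 -14.6 -13.7 1.44;1 -42.7 -14.9 -13.7 1.559;1 -42.7 -14.9 -13.7 1.559"}}

```text
time: 20.03
tool_pos: [0.4186, -0.3471, 0.1861]
ee_rot: [-3.141, 0.003, -0.018]
wrist_force: [0.5, 0.4, -2.4]
width: 0.0357
```

Run:
```python
from h import *
p,d,w,o=wristworld()
print(o['time'],o['width'],o['tool_pos'],o['ee_rot'],o['wrist_force'])
z=o['tool_pos'][2]
q=w[(d>0)&(abs(w[...,2]-z-.019)<.006)&(abs(w[...,0]-.42)<.08)&(abs(w[...,1]+.345)<.03)]*1000
print('spacer top',len(q),cv2.minAreaRect(q[:,:2].astype(np.float32)),np.percentile(q[:,2],[2,50,98]),np.polyfit(q[:,0],q[:,2],1)[0])
q=w[(d>0)&(w[...,2]>.026)&(w[...,2]<.034)&(abs(w[...,0]-.424)<.13)&(abs(w[...,1]+.345)<.09)]*1000;print('tray rim',len(q),cv2.minAreaRect(q[:,:2].astype(np.float32)))
save('w6.png',p,1.2)
go(.4235,-.3445,.047,-.01)
```

```text
20.0333 0.035730377190596324 [ 0.41864508 -0.34708416  0.18608933] [-3.14061475e+00  2.74324702e-03 -1.77699303e-02] [ 0.51836145  0.44237836 -2.42682   ]
spacer top 13374 ((417.12457275390625, -345.23321533203125), (59.1011962890625, 129.8877716064453), 88.89498138427734) [203.1741286  205.01418634 206.72543964] -0.0001857319963170096
tray rim 1935 ((422.3193359375, -343.2237243652344), (130.29559326171875, 209.02650451660156), 89.0406494140625)
now [ 0.4195 -0.3452  0.1862] [-3.139e+00  2.000e-03 -1.200e-02] t 20.08 -> cm [ 0.42 -0.04 13.92] turn -0.002
```

View pics/w6.png

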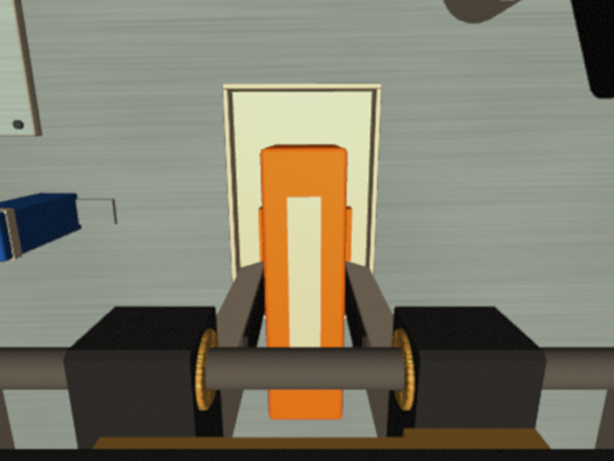

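The spacer is held level over the tray at (305,280). Lowering in two steps.

Request:
{"api": "servo_tool", "payload": {"series": "1 0.4 0 3 0;1 0.4 0 6 0;1 0.4 0 9 0;1 0.4 0 11.5 0;1 0.4 0 13 0;1 0.4 0 13.6 0;1 0.4 0 13.8 0;1 0.4 0 13.8 0;1 0.4 0 13.8 0"}}

```text
time: 20.83
tool_pos: [0.4258, -0.3451, 0.0511]
ee_rot: [3.14, -0.002, -0.009]
wrist_force: [-0.6, -0.3, -1.3]
width: 0.0358
```

Request:
{"api": "servo_tool", "payload": {"series": "1 0 0 0.2 0;1 0 0 0.4 0;1 0 0 0.6 0;1 0 0 0.6 0;1 0 0 0.6 0"}}

```text
time: 21.25
tool_pos: [0.4255, -0.3456, 0.0452]
ee_rot: [3.14, -0.002, -0.01]
wrist_force: [-0.5, 1.0, 4.3]
width: 0.0358
```

Contact with the floor (force has changed sign). Releasing and backing off.

Request:
{"api": "servo_tool", "payload": {"series": "0.2 0 0 0 0;0.1 0 0 0 0;0 0 0 0 0;-0.2 0 0 0 0;-0.2 0 0 0 0;-0.2 0 0 0 0;-0.2 0 0 -2 0;-0.2 0 0 -5 0;-0.2 0 0 -9 0;-0.2 0 0 -13 0;-0.2 0 0 -16 0;-0.2 0 0 -16 0;-0.2 0 0 -16 0"}}

```text
time: 22.33
tool_pos: [0.4257, -0.3457, 0.2062]
ee_rot: [3.138, -0.004, -0.01]
wrist_force: [0.7, -0.5, -1.1]
width: 0.0564
```

```bash
python3 - <<'E'
from h import *
p,d,w,o=wristworld();print(o['time'],o['wrist_force'])
q=w[(d>0)&(abs(w[...,2]-.064)<.006)&(abs(w[...,0]-.424)<.1)&(abs(w[...,1]+.345)<.06)]*1000
print('spacer top',len(q),cv2.minAreaRect(q[:,:2].astype(np.float32)),np.percentile(q[:,2],[2,50,98]))
p,d=snapshot('scene');save('s7.png',p[70:300,100:400],2.5)
E
python3 lid.py s8.png
python3 - <<'E'
from h import *
p,d=snapshot('top');w=world('top',d)
q=w[(d>0)&(w[...,2]>.092)&(w[...,2]<.108)&(abs(w[...,0]-.42)<.04)&(abs(w[...,1]+.113)<.04)]
print('block top',len(q),np.median(q,0))
E
```

```text
22.3333 [ 0.6858229  -0.51124451 -1.05394727]
spacer top 4341 ((423.9242248535156, -344.1687316894531), (35.94032669067383, 128.44285583496094), 89.58368682861328) [62.45003049 64.08610412 65.68904413]
127
lid angle 1.965835297976507 rmax 0.12979482505452664
[ 0.424  -0.344   0.2011] [-3.139e+00  3.000e-03 -1.000e-02] [-0.8  0.9 -1. ] [ 0.01  0.01 -0.02] 22.4833 0.05622722378235262
block top 134 [ 0.42070223 -0.11246021  0.10029092]
```

View pics/s7.png

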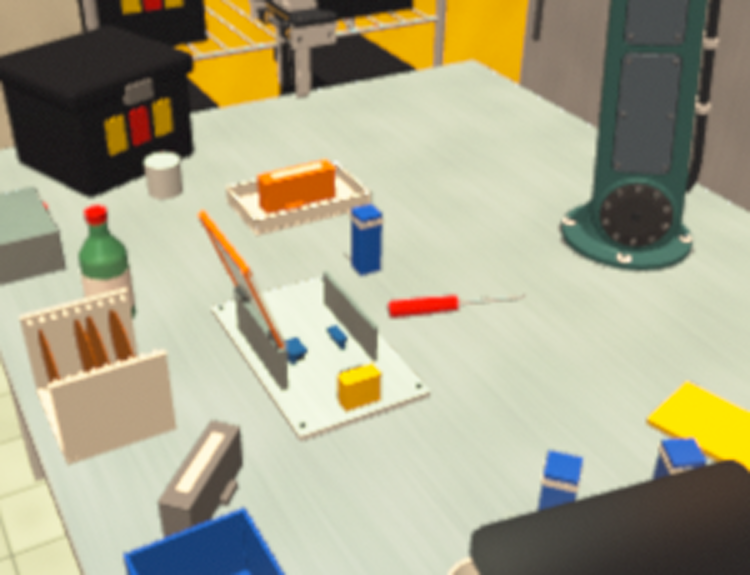

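Everything is in place: spacer in the tray (297,187), block upright (367,240), lid open (230,255). Handing in.

```bash
python3 -c "
from h import *
robot.close_job()"
```

```text
the job is handed in; nothing more can be done
```

The job is done and handed in at about 22.5 s of robot time, out of 72 s allowed. `close_job()` gives no verdict, so the results below are from my own measurements.

**What I did:**
- **Cover:** I gripped the rightmost block along its tongue axis and levered the cover open in an arc.
- **Knock:** I turned the tongue away from the spacer and pushed the spacer slowly along +y, out of its clips and into the buffer. The highest wrist force I read while sliding it was about 18 N. The final push on the buffer read about 8 N.
- **Placing:** I stood the block back on the bench, lifted the spacer out and lowered it into the tray until it touched the floor, then let go.

**Last checks:**
- **Spacer:** it is within about 2 mm of the tray's centre. Its top is level at 64 mm, as expected for standing on a 4 mm floor.
- **Block:** it stands upright on the bench at (0.42, -0.11), with its top at 100 mm.
- **Cover:** it is still open. The wrist camera gave 1.90 rad; the scene camera gave 1.93 and then 1.97. The last is slightly above the 1.95 limit, so I take it as measurement error.
- **Bystanders and gripper:** the other things look unmoved in the final picture, though I did not measure them. The gripper is 0.2 m up and touches nothing.

**Less certain:**
- **Buffer travel:** I inferred it from the 8 N force and the spacer's front edge at about nest y 116 mm. I did not read it directly.
- **Block tilt:** the block looked tilted a few degrees in the grip after the knock, but it settled upright when released.

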